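# Set the dish rack's sliding leg to the clip and lock it

### The job

First move the jar out of the dish rack's way: stand it upright on the wooden board, midway between the two tins, and let go of it. Then draw the rack's sliding leg out until its foot board is level with the clip on the gauge rail, and, holding the leg at that length all the while, push the cam lever across until it is fully closed against its stop. Finish still holding the leg level with the clip, lever closed; leave the tins, the bowl and the ramekin where they stand.

Things in the scene. Friction and masses are not known exactly. Their poses are not given: they have to be found in the camera images.
- rack: Fixed dish rack, 280 mm wide, front 70 mm high, three white plates (tops 225 mm up) standing 75 to 175 mm behind the front. Origin: on the table, middle of the front face; x points to its back, y to its left, z up; the leg comes out along -x. A metal sleeve sticks 48 mm out of the front (62 mm wide, 88 mm high). A steel gauge rail (top 47 mm up) runs from the front to x = -160 mm at y = 160 mm.
- leg (a joint): How far the sliding leg is out, m: 0 in, 0.10 fully out. A flat bar (top 27 mm up) ending in an upright wooden foot board across the rack: 12 mm thick, 260 mm wide (rack y -130 to 130), top edge 85 mm up, pinched over its top edge. Its mid-thickness is at rack x = -0.055 - value. It only slides; a spring draws it in (3.5 N when in, 5 to 6 N at the clip), so it stays out only while held.
- leg_mark (a point): Middle of the foot board's thickness, at its left (+y) end, on its top edge, next to the gauge rail; axes as the rack. The leg is at its length when this is level with the clip along the rack's x.
- clip: Small black clip fixed on the gauge rail, 6 mm thick along the rack's x, 12 to 20 mm wide, its top 85 mm above the table. Origin: middle of its thickness, 45 mm above the table, at rack y = +160 mm. Axes as the rack. It stands 45 to 65 mm further out than the foot board with the leg fully in.
- cam_lever (a joint): Angle of the dark steel lever, rad. 0: points along the rack's -x; negative: leans to rack -y (open, starts -0.5 to -0.3); closed at a hard stop, +0.5, leaning to +y. 12 mm wide, reaches 150 mm from its pin, lies 89 to 103 mm up. Stiff by friction (0.2 N m), stays where put. Fingers pinching the foot board stand in its path: slid along the board towards +y they sweep it closed.
- lever_tip (a point): Centre of the round tip (18 mm across) of the cam lever, 141 mm from its pin, 96 mm above the table. The upright pin the lever turns about is on top of the sleeve, at x = -35 mm, y = 0 in the rack's frame.
- jar: White round jar with a cork lid, loose, 48 mm diameter, 110 mm high (the top 16 mm is the lid, 44 mm diameter), about 0.25 kg, standing in front of the rack's foot board in the leg's way. Origin: centre of its underside.
- board: Fixed wooden board lying on the table, 240 mm (its x) by 110 mm (its y), 12 mm thick, left or right of the rack. Origin: centre of its underside, exactly midway between the two tins, which stand on its x axis.
- tin_near: Plain steel tin, 60 mm diameter, 70 mm high, on the board 78 mm from its centre towards -x. Origin: centre of its underside.
- tin_far: The same kind of tin, 78 mm from the board's centre towards +x.
- bowl: White bowl, 120 mm across, 55 mm high, on the other side of the rack from the board. To be left alone. Origin: centre of its underside.
- ramekin: Low white ramekin, 72 mm across, 40 mm high, between robot and rack. To be left alone. Origin: centre of its underside.

How it is judged:
By the outcome, as a careful person would: the job done as asked, in the order asked, and still so for the second after the job is handed in, while the arm keeps its last pose, push and grip.
It also fails if it takes over 58 s, if anything falls off the work surface, if the arm or the gripper's body presses on something with over 40 N, if the wrist force passes 120 N, or if a joint passes its speed limit or range.

### The arm

A 6-joint arm with a two-finger parallel gripper is mounted at the origin on the work surface. World frame = base frame: x ahead of the robot, y to its left, z up, the work surface at z = 0. Lengths are in m, angles in rad, forces in N, time in s.
With the tool pointing down it reaches from about 0.325 to 0.85 m from the base axis. Payload 15.5 kg.
Tool frame: the origin (TCP) lies at the very end of the fingers, on their centre line; the grasp point (between the pads) lies 19 mm behind it; z points along the fingers, y is the line along which they close (so a half turn about z gives the same grasp; the last joint's range is limited). The gripper opens to 91 mm and grips with 3 to 60 N. Pads are 32 mm wide; open, the fingers measure 118 mm over their backs; the gripper's body (76 mm by 178 mm) begins 60 mm behind the grasp point.
Start: joints at [1.06, 0.494, 1.345, -0, 1.302, -0.096], TCP at [0.252, 0.572, 0.214] pointing down, gripper open.
Joint ranges: [-2.91, 2.91], [-0.82, 2.16], [0.22, 2.67], [-1.22, 4.37], [0.12, 2.79], [-3.08, 3.08]. Speed limits (rad/s): [1.89, 1.89, 2.57, 3.01, 3.01, 3.01].

### API

Orientations are given as a rotation vector (axis times angle).
In Python, from bench import arm gives the robot as it stands.
- The arm moves only by the tool send_rows, never from a script. Its argument "series" is one flat list of numbers, 7 for each row, row after row: the shift along the tool's x, y, z each as a share of 8 cm, from -1 to 1, then the turn, a rotation vector about the tool's x, y, z each as a share of 2 rad, from -1 to 1, then the gripper command: -1 is shut, 1 is fully open, values between are in proportion. A call has 1 to 12 rows; each row shifts and turns the commanded pose from where the row before left it, along the tool's axes as they then stand; what a row does not reach is not made up. A row lasts 1/8 s, in which the tool goes at most 62.5 mm and 10.7 degrees, less where a joint would pass 70% of its speed; a pose out of reach is approached as far as the arm can. A call with a number of a shift or a turn outside -1 to 1 is refused whole. A call with a gripper value outside its range is refused whole. The fingers move at their own pace and stop on an object; "grip_force" is the grip in N (left out, the last holds). Time passes only in rows, so rows that do not move let the fingers close. It gives the time, the measured TCP pose, the force, the opening and the grip force at its end, in the units of the state.
- arm.read_state(): the state, without advancing time (a new reading comes with each control period).
- arm.get_image(name): name is "scene" or "top" or "wrist"; returns the picture (400x640x3 uint8, red, green, blue); there is no depth.
- arm.get_calibration(name): a dict with "camera_matrix" (3x3 intrinsics, pixels), "eye" and "rotation" of the camera in the world. Camera axes: x right, y down, z forward; pixel columns grow to the right and rows downward; lengths in m; the calibration is good to about 2 mm. A picture is of the moment at which its call begins: read the wrist's pose just before it. get_calibration takes no time and is no camera call; for the wrist camera it gives the pose at the moment of the call.
- arm.job_done(): hands the job in; it is judged then, once.
The state is a dict: "time": time; "joints": joint angles; "qd": joint speeds; "joint_torque": joint torques, N m; "ee_pos": TCP position; "orientation": TCP orientation; "force": force on the tool from outside, world axes, zero at the start; "moment": the same for the moment, N m; "opening": finger opening in m; "grip_force": force on a finger pad.
Only numpy, scipy, OpenCV 4.12 (cv2) and the standard library are available. Lean on these libraries where they do the work, as an engineer would, in place of code of your own. Each camera call takes 0.05 s, during which the arm holds its last target. There are 200 camera calls.

## Working session

There is one attempt and no reset: what is moved stays moved. The work goes in short steps, Python scripts to look and compute and a tool call to move; the robot and the scene stay as the last step left them, time stands still between calls to the robot, and variables do not carry over. Pictures are saved under pics/ and viewed, at most 10 in all, crops included, and the job is handed in when it is done.

Besides the shell and the picture viewer there is one more tool, called after ">>>" as name(argument=value, ...), one argument or row to a line, values as JSON. send_rows: Moves the arm, as the interface text tells. Its arguments: {"type":"object","properties":{"series":{"type":"array","items":{"type":"number","minimum":-1,"maximum":1}},"grip_force":{"type":"number"}},"required":["series"]}

```bash
ls; mkdir -p pics; python3 - <<'E'
from bench import arm
import cv2
print(arm.read_state())
for n in("scene","top"):
    c=arm.get_calibration(n);print(n,c)
    cv2.imwrite(f"pics/{n}0.png",arm.get_image(n)[:,:,::-1])
E
```

```text
pics
{'time': 0.0, 'joints': array([ 1.05950926e+00,  4.94202512e-01,  1.34614408e+00, -3.24850576e-05,
        1.30250246e+00, -9.54706077e-02]), 'qd': array([-0.00130866, -0.00046036, -0.00201299, -0.0009306 ,  0.00036871,
       -0.00152069]), 'joint_torque': array([ 3.68392764e-03, -8.78832293e+01, -3.81847465e+01,  7.08260620e-02,
        5.32847713e-02, -7.81041126e-05]), 'ee_pos': array([0.25225879, 0.57140338, 0.21332187]), 'orientation': array([-6.48382854e-01, -3.07360212e+00,  1.89790529e-03]), 'force': array([-0.08698785, -0.85043863,  0.26982292]), 'moment': array([-0.03209419,  0.03428033,  0.02757111]), 'grip_force': 0.0, 'opening': 0.09117250635101334}
scene {'camera_matrix': array([[494.90101885,   0.        , 320.00659813],
       [  0.        , 494.90101885, 198.94787631],
       [  0.        ,   0.        ,   1.        ]]), 'eye': array([1.16752153, 0.57978182, 0.94290855]), 'rotation': array([-1.06120369, -2.43751338,  1.01227791])}
top {'camera_matrix': array([[389.83940997,   0.        , 316.56940115],
       [  0.        , 389.83940997, 198.65491856],
       [  0.        ,   0.        ,   1.        ]]), 'eye': array([0.46520487, 0.00521026, 0.91030893]), 'rotation': array([-2.16585477,  2.191259  , -0.09453145])}
```

View pics/top0.png

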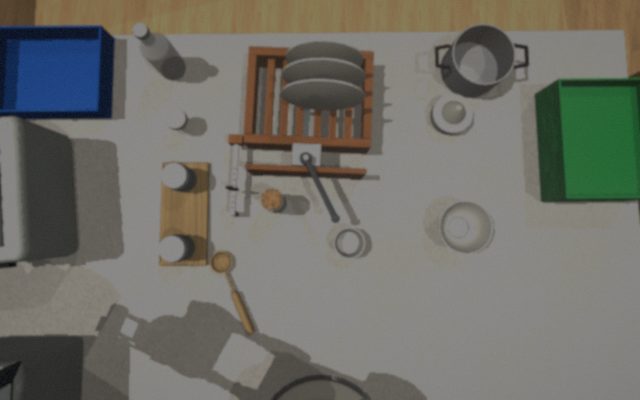

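View pics/scene0.png

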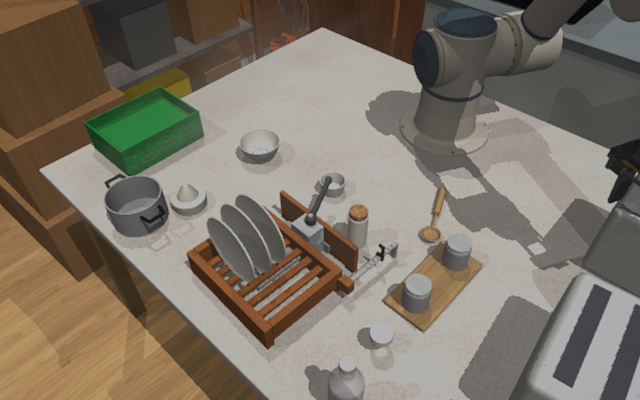

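The top view shows the rack at (310,100), foot board at row ~170, lever tip ~(335,218), jar lid (272,200), clip ~(232,187), board (185,213) with tins (177,177) and (174,248), ramekin (350,243). I'll enlarge it to read positions more precisely.

```bash
python3 - <<'E'
import cv2
a=cv2.imread("pics/top0.png")
cv2.imwrite("pics/topc.png",cv2.resize(cv2.convertScaleAbs(a[125:275,145:380],alpha=1.5),None,fx=3.4,fy=3.4,interpolation=cv2.INTER_CUBIC)[:,:800])
b=cv2.imread("pics/scene0.png")
cv2.imwrite("pics/scenec.png",cv2.resize(cv2.convertScaleAbs(b[165:325,270:490],alpha=1.3),None,fx=3.6,fy=3.6,interpolation=cv2.INTER_CUBIC))
E
```

```text
(no output)
```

View pics/topc.png

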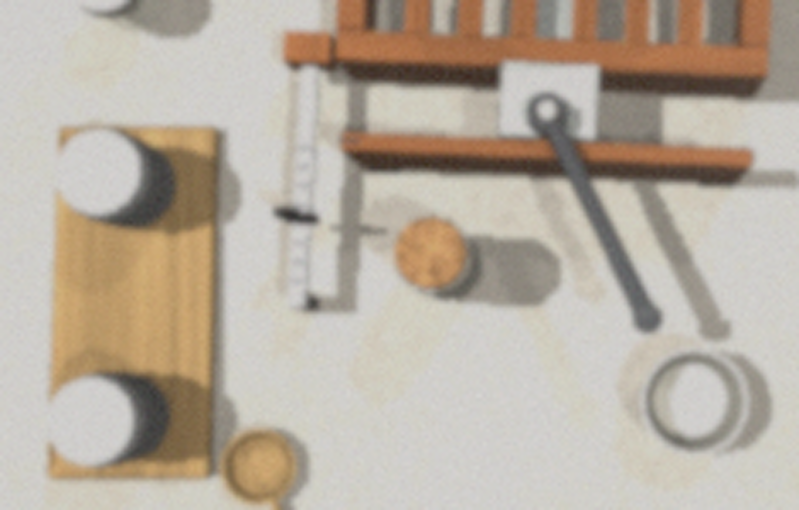

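View pics/scenec.png

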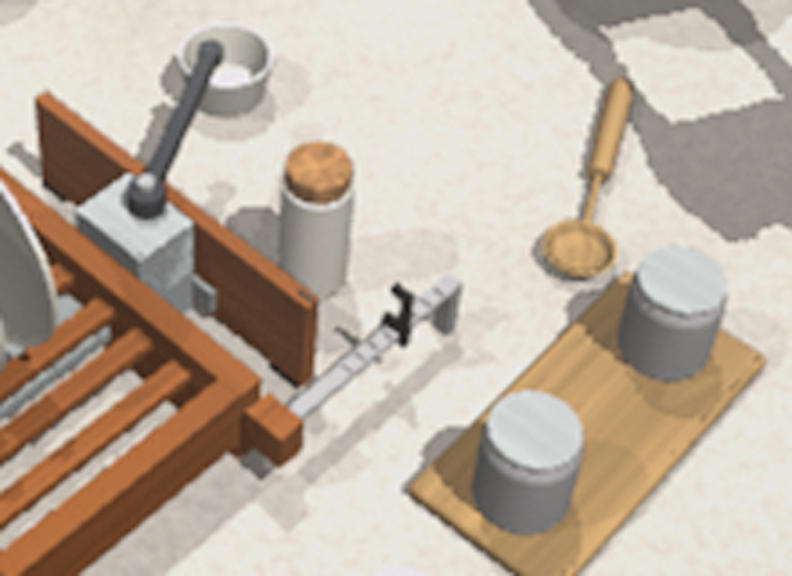

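The crops show, in the top crop, the jar lid at (432,253), tins at (102,171) and (93,420), foot board top from (346,143) to (750,157), clip at (296,214) and lever tip at (648,319). The scene crop shows the same points at the jar lid (319,170), tins (529,430) and (681,280), and clip top (400,288). Next is a joint fit.

```bash
cat > h.py <<'E'
import numpy as np,cv2
from scipy.spatial.transform import Rotation as R
from bench import arm
def cam(n):
    c=arm.get_calibration(n);return c["camera_matrix"],np.array(c["eye"]),R.from_rotvec(c["rotation"]).as_matrix()
def proj(c,p):
    K,e,r=c;q=K@(r.T@(np.asarray(p)-e));return q[:2]/q[2]
def ray(c,uv,z):
    K,e,r=c;d=r@np.linalg.inv(K)@[uv[0],uv[1],1];return e+d*(z-e[2])/d[2]
E
python3 - <<'E'
from h import *
from scipy.optimize import least_squares
T,S=cam("top"),cam("scene")
t=lambda u,v:np.array([145-.35+u/3.4,125-.35+v/3.4]); s=lambda u,v:np.array([269.6+u/3.6,164.6+v/3.6])
for n,a,b,z in [("jar",(432,253),(319,170),.11),("tinfar",(102,171),(529,430),.082),("tinnear",(93,420),(681,280),.082),("footL",(346,143),(308,296),.085),("footR",(750,157),(42,97),.085),("clip",(296,213),(400,288),.085),("tip",(648,319),(211,50),.103),("pin",(548,110),(147,190),.105)]:
    print(n,ray(T,t(*a),z).round(4),ray(S,s(*b),z).round(4))
print("board corners",[ray(T,t(*a),.012).round(4)[:2] for a in[(60,128),(218,128),(212,475),(50,475)]])
print("ramekin",ray(T,t(693,401),.04).round(3))
print("sleeve",[ray(T,t(*a),.088).round(4)[:2] for a in[(503,62),(600,65),(597,138),(500,133)]])
print("rackfront",[ray(T,t(*a),.07).round(4)[:2] for a in[(337,62),(765,78)]])
E
```

```text
jar [0.5338 0.096  0.11  ] [0.5384 0.1006 0.11  ]
tinfar [0.5905 0.307  0.082 ] [0.5938 0.308  0.082 ]
tinnear [0.4347 0.3096 0.082 ] [0.4365 0.3117 0.082 ]
footL [0.606  0.1528 0.085 ] [0.6064 0.1504 0.085 ]
footR [ 0.5942 -0.1012  0.085 ] [ 0.5959 -0.0989  0.085 ]
clip [0.5621 0.1839 0.085 ] [0.5627 0.1882 0.085 ]
tip [ 0.4925 -0.0346  0.103 ] [ 0.496  -0.0322  0.103 ]
pin [0.6217 0.025  0.105 ] [0.6226 0.0282 0.105 ]
board corners [array([0.6311, 0.3619]), array([0.6299, 0.2536]), array([0.3945, 0.2548]), array([0.3958, 0.3634])]
ramekin [ 0.441 -0.066  0.04 ]
sleeve [array([0.656 , 0.0535]), array([ 0.6533, -0.0076]), array([ 0.6069, -0.0051]), array([0.6107, 0.0557])]
rackfront [array([0.6614, 0.1615]), array([ 0.6477, -0.114 ])]
```

>>> send_rows(
  series=[0,0,0,0,0,-0.07,1,0,0,0,0,0,-0.07,1,0,0,0,0,0,-0.07,1,-0.35,-0.6,0,0,0,0,1,-0.35,-0.6,0,0,0,0,1,-0.35,-0.6,0,0,0,0,1,-0.35,-0.6,0,0,0,0,1,-0.35,-0.6,0,0,0,0,1,-0.35,-0.6,0,0,0,0,1,-0.35,-0.6,0,0,0,0,1,-0.35,-0.6,0,0,0,0,1,-0.35,-0.6,0,0,0,0,1],
)

```text
time: 1.6
ee_pos: [0.5068, 0.1391, 0.2138]
orientation: [0.007, -3.141, -0.0]
force: [0.4, 0.3, 0.7]
opening: 0.0912
grip_force: 0.0
```

>>> send_rows(
  series=[-0.2,-0.25,0,0,0,0,1,-0.2,-0.25,0,0,0,0,1,0,0,0,0,0,0,1,0,0,0,0,0,0,1],
)

```text
time: 2.1
ee_pos: [0.5379, 0.1013, 0.2137]
orientation: [0.006, -3.141, -0.0]
force: [0.3, 0.6, -0.4]
opening: 0.0911
grip_force: 0.0
```

```bash
python3 - <<'E'
from h import *
s=arm.read_state();print(s["time"],s["ee_pos"],s["orientation"],R.from_rotvec(s["orientation"]).as_matrix().round(3))
T=cam("wrist");print(T)
a=arm.get_image("wrist");cv2.imwrite("pics/w1.png",a[:,:,::-1])
for n,p in [("jar",(.536,.098,.11)),("clip",(.5624,.186,.085)),("footL",(.606,.1515,.085))]: print(n,proj(T,p))
E
```

```text
2.1 [0.53785486 0.1012904  0.21367985] [ 6.43930549e-03 -3.14077035e+00 -2.12966655e-04] [[-1.    -0.004 -0.001]
 [-0.004  1.     0.   ]
 [ 0.001  0.    -1.   ]]
(array([[331.07752468,   0.        , 321.40885952],
       [  0.        , 331.07752468, 200.98087177],
       [  0.        ,   0.        ,   1.        ]]), array([0.45770301, 0.10107592, 0.38411874]), array([[-4.59483403e-03,  9.59365681e-01,  2.82128300e-01],
       [ 9.99989437e-01,  4.37604954e-03,  1.40557948e-03],
       [ 1.13857303e-04,  2.82131778e-01, -9.59375655e-01]]))
jar [317.38246356 198.38443178]
clip [409.66989332 218.15398526]
footL [371.44956958 259.47045011]
```

View pics/w1.png

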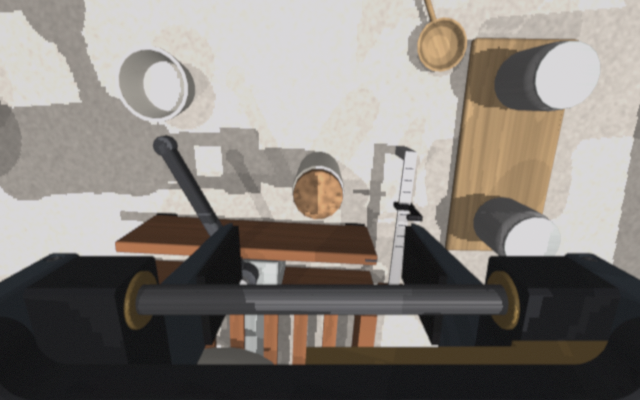

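The wrist view shows the jar lid at (317,192), clip at about (408,210), foot board's left end at about (376,257), and near tin at (567,75). I'll compare these with the earlier estimates.

```bash
python3 - <<'E'
from h import *
T=cam("wrist")
for n,uv,z in [("jar",(317.5,192),.11),("tinnear",(567,75),.082),("footL",(376,257),.085),("clip",(408,210),.085),("tip",(166,146),.103)]: print(n,ray(T,uv,z).round(4))
a=cv2.imread("pics/w1.png")
cv2.imwrite("pics/w1c.png",cv2.resize(cv2.convertScaleAbs(a[140:290,285:445],alpha=1.4),None,fx=4,fy=4,interpolation=cv2.INTER_CUBIC))
E
```

```text
jar [0.5303 0.0983 0.11  ]
tinnear [0.4331 0.3113 0.082 ]
footL [0.6033 0.1562 0.085 ]
clip [0.5542 0.184  0.085 ]
tip [ 0.4926 -0.0297  0.103 ]
```

View pics/w1c.png

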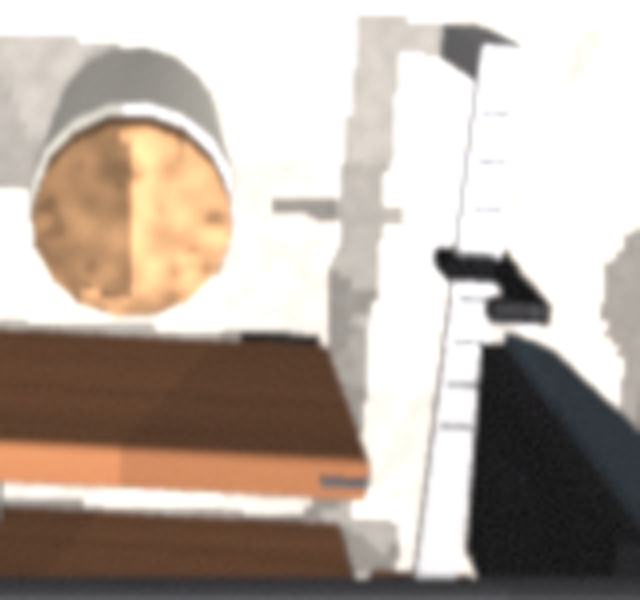

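>>> send_rows(
  series=[0.05,-0.04,0.35,0,0,0,1,0,0,0.5,0,0,0,1,0,0,0.5,0,0,0,1,0,0,0.4,0,0,0,1,0,0,0.3,0,0,0,1,0,0,0,0,0,0,-0.2,0,0,0,0,0,0,-0.4,0,0,0,0,0,0,-0.6,0,0,0,0,0,0,-0.6,0,0,0,0,0,0,-0.6,0,0,0,0,0,0,-0.6,0,0,0,0,0,0,-0.6],
  grip_force=20,
)

```text
time: 3.65
ee_pos: [0.5347, 0.0978, 0.0504]
orientation: [-0.007, 3.141, 0.0]
force: [-0.3, 0.1, 7.6]
opening: 0.0475
grip_force: 20.0
```

>>> send_rows(
  series=[0,0,-0.2,0,0,0,-0.6,0,0,-0.45,0,0,0,-0.6,0,0,-0.45,0,0,0,-0.6,0,0,-0.4,0,0,0,-0.6,0.03,0.24,0,0,0,0,-0.6,0.05,0.5,0,0,0,0,-0.6,0.05,0.5,0,0,0,0,-0.6,0.05,0.5,0,0,0,0,-0.6,0.05,0.5,0,0,0,0,-0.6,0.03,0.3,0,0,0,0,-0.6,0,0.1,0,0,0,0,-0.6,0,0,0,0,0,0,-0.6],
)

```text
time: 5.15
ee_pos: [0.5122, 0.309, 0.1694]
orientation: [0.008, -3.141, 0.001]
force: [-0.0, -0.0, -3.4]
opening: 0.0477
grip_force: 20.0
```

>>> send_rows(
  series=[0,0,0,0,0,0,-0.6],
)

```text
time: 5.28
ee_pos: [0.5127, 0.308, 0.1697]
orientation: [0.006, -3.141, 0.001]
force: [-0.3, 0.1, -2.3]
opening: 0.0473
grip_force: 20.0
```

```bash
python3 - <<'E'
from h import *
s=arm.read_state();print(s["time"],s["ee_pos"],s["orientation"],s["force"],s["opening"])
T=cam("wrist")
a=arm.get_image("wrist");cv2.imwrite("pics/w2.png",cv2.convertScaleAbs(a[:,:,::-1],alpha=1.3))
for n,p in [("tn",(.4353,.3107,.082)),("tf",(.592,.3075,.082)),("c",(.514,.309,.012)),("jartop",np.r_[s["ee_pos"][:2],s["ee_pos"][2]+.06])]: print(n,proj(T,p))
E
```

```text
5.275 [0.5126602  0.30804581 0.16970651] [ 5.67465689e-03 -3.14106042e+00  6.91042577e-04] [-0.29691481  0.10977515 -2.27422117] 0.04732830219883287
tn [325.17486652 107.48298964]
tf [320.26710149 291.63986347]
c [322.23033457 186.82765243]
jartop [320.87341632 318.79408103]
```

View pics/w2.png

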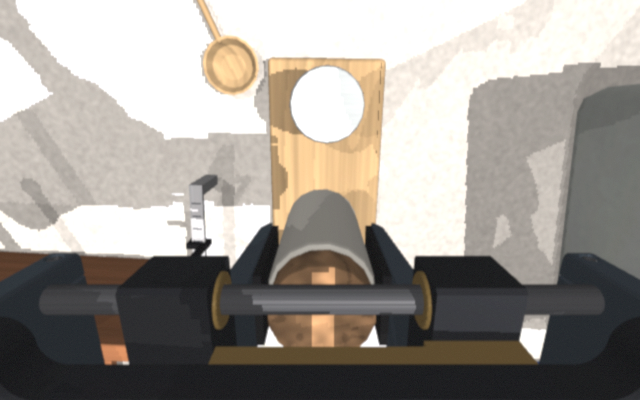

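The near tin is at (327,105), 2 px from the prediction, and the jar hangs centred over the board axis. Lowering.

>>> send_rows(
  series=[0,0,0.3,0,0,0,-0.6,0,0,0.4,0,0,0,-0.6,0,0,0.3,0,0,0,-0.6,0,0,0.2,0,0,0,-0.6,0,0,0.1,0,0,0,-0.6,0,0,0.03,0,0,0,-0.6,0,0,0,0,0,0,-0.6,0,0,0,0,0,0,-0.6],
)

```text
time: 6.32
ee_pos: [0.5131, 0.309, 0.0641]
orientation: [-0.007, 3.141, 0.001]
force: [-1.0, -0.4, -2.2]
opening: 0.0477
grip_force: 20.0
```

>>> send_rows(
  series=[0,0,0.015,0,0,0,-0.6,0,0,0.01,0,0,0,-0.6,0,0,0,0,0,0,-0.6],
)

```text
time: 6.7
ee_pos: [0.513, 0.309, 0.0624]
orientation: [-0.007, 3.141, 0.001]
force: [-2.8, -1.1, 11.3]
opening: 0.0473
grip_force: 20.0
```

>>> send_rows(
  series=[0,0,-0.01,0,0,0,-0.6,0,0,0,0,0,0,0.15,0,0,0,0,0,0,0.4,0,0,0,0,0,0,0.8,0,0,0,0,0,0,1,0,0,0,0,0,0,1,0,0,-0.2,0,0,0,1,0,0,-0.4,0,0,0,1,0,0,-0.5,0,0,0,1,0,0,-0.5,0,0,0,1,0,0,-0.4,0,0,0,1,0,0,-0.2,0,0,0,1],
)

```text
time: 8.2
ee_pos: [0.5133, 0.3091, 0.241]
orientation: [-0.007, 3.139, 0.002]
force: [0.8, 0.1, -0.1]
opening: 0.0911
grip_force: 0.0
```

>>> send_rows(
  series=[-0.06,-0.3,0,0,0,0,1,-0.13,-0.6,0,0,0,0,1,-0.13,-0.6,0,0,0,0,1,-0.14,-0.6,0,0,0,0,1,-0.14,-0.6,0,0,0,0,1,-0.14,-0.6,0,0,0,0,1,-0.14,-0.6,0,0,0,0,1,-0.1,-0.5,0,0,0,0,1,-0.04,-0.2,0,0,0,0,1,0,0,0,0,0,0.09,1,0,0,0,0,0,0.09,0.1,0,0,0,0,0,0.09,0.1],
)

```text
time: 9.7
ee_pos: [0.5955, -0.0581, 0.2381]
orientation: [-0.84, -3.026, -0.0]
force: [0.8, -0.3, 0.3]
opening: 0.0741
grip_force: 0.0
```

>>> send_rows(
  series=[0,0,0,0,0,0.09,0.1,0,0,0,0,0,0.09,0.1,0,0,0,0,0,0.09,0.1,0,0,0,0,0,0.09,0.1,0,0,0,0,0,0.09,0.1,0,0,0,0,0,0.09,0.1,0,0,0,0,0,0,0.1,0,0,0,0,0,0,0.1],
)

```text
time: 10.7
ee_pos: [0.5958, -0.0584, 0.2383]
orientation: [-2.266, -2.176, 0.0]
force: [-0.2, 0.2, 0.6]
opening: 0.0499
grip_force: 0.0
```

```bash
python3 - <<'E'
from h import *
s=arm.read_state();print(s["time"],s["ee_pos"],s["joints"].round(3),s["force"],s["opening"]);M=R.from_rotvec(s["orientation"]).as_matrix();print(M.round(4),np.arctan2(M[1,1],M[0,1]))
T=cam("wrist")
a=arm.get_image("wrist");cv2.imwrite("pics/w3.png",cv2.convertScaleAbs(a[:,:,::-1],alpha=1.3))
c=np.array((.6006,.026));yx=np.array((.045,.999));xx=np.array((.999,-.045))
for y in(-.13,-.085,0,.13): print(y,proj(T,np.r_[c+y*yx,.085]))
print("clip",proj(T,(.562,.187,.085)))
E
```

```text
10.7 [ 0.59576538 -0.05843432  0.23825228] [-0.198  0.434  1.38   0.     1.328 -0.157] [-0.15171141  0.21070119  0.58095364] 0.04989816664914088
[[ 4.030e-02  9.992e-01 -3.000e-04]
 [ 9.992e-01 -4.030e-02  1.000e-04]
 [ 1.000e-04 -3.000e-04 -1.000e+00]] -0.04027598499985561
-0.13 [322.2849122  228.80343566]
-0.085 [322.55167633 187.00057084]
0 [323.11559148  98.63310764]
0.13 [324.1709517  -66.74550256]
clip [ 267.02773567 -110.41639062]
```

View pics/w3.png

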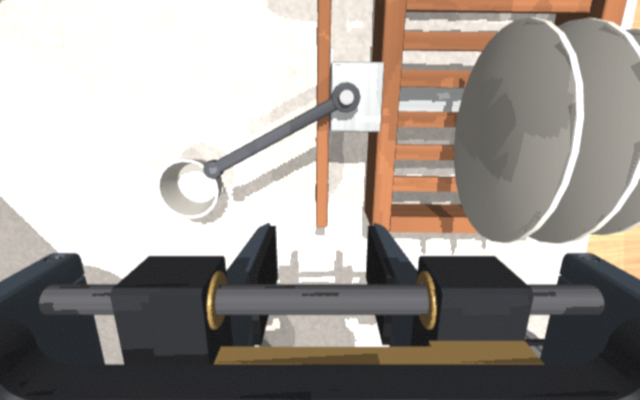

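The foot board's right end is at (322,227) as predicted, and the fingers straddle it, clear of the lever. Descending and pinching.

>>> send_rows(
  series=[0,0.01,0.3,0,0,0,0.1,0,0,0.5,0,0,0,0.1,0,0,0.5,0,0,0,0.1,0,0,0.5,0,0,0,0.1,0,0,0.3,0,0,0,0.1,0,0,0.19,0,0,0,0.1,0,0,0,0,0,0,0.1,0,0,0,0,0,0,-0.5,0,0,0,0,0,0,-0.9,0,0,0,0,0,0,-1,0,0,0,0,0,0,-1,0,0,0,0,0,0,-1],
  grip_force=15,
)

```text
time: 12.25
ee_pos: [0.5961, -0.0588, 0.0554]
orientation: [-2.271, -2.17, 0.001]
force: [-4.5, 0.1, 6.5]
opening: 0.0121
grip_force: 15.0
```

>>> send_rows(
  series=[0,-0.07,0,0,0,0,-1,0,-0.12,0,0,0,0,-1,0,-0.14,0,0,0,0,-1,0,-0.12,0,0,0,0,-1,0,-0.08,0,0,0,0,-1,0,-0.04,0,0,0,0,-1,0,0,0,0,0,0,-1,0,0,0,0,0,0,-1],
)

```text
time: 13.25
ee_pos: [0.5517, -0.0565, 0.0554]
orientation: [2.271, 2.17, 0.002]
force: [4.9, 4.8, -0.2]
opening: 0.0121
grip_force: 15.0
```

```bash
python3 - <<'E'
from h import *
s=arm.read_state();print(s["time"],s["ee_pos"],s["force"],s["opening"],s["grip_force"])
o=[]
for n,(x0,x1,y0,y1),f in(("top",(205,265,150,220),8),("scene",(345,405,225,295),8)):
    a=np.mean([arm.get_image(n).astype(float) for _ in range(3)],0)[:,:,::-1]
    c=a[y0:y1,x0:x1];c=np.clip(c*1.4,0,255).astype(np.uint8)
    o.append(cv2.resize(c,None,fx=6.5,fy=6.5,interpolation=cv2.INTER_CUBIC))
    C=cam(n);p=s["ee_pos"][:2];print(n)
    for q,w in(("clip",(.562,.187,.085)),("mark",(*(p+.215*np.array((.045,.999))),.085))): 
        z=proj(C,w);print(q,z,((z-[x0,y0])+.5)*6.5)
cv2.imwrite("pics/m1.png",np.hstack(o))
E
```

```text
13.25 [ 0.55169475 -0.05654282  0.05536467] [ 4.92066689  4.79745698 -0.22879924] 0.012083996820563367 14.995681196451187
top
clip [230.27555219 187.33738219] [167.54108924 245.94298423]
mark [243.7827025  187.47600824] [255.33756622 246.84405355]
scene
clip [380.4749419  244.13550689] [233.83712234 127.63079481]
mark [370.64572487 237.32788169] [169.94721168  83.38123101]
```

View pics/m1.png

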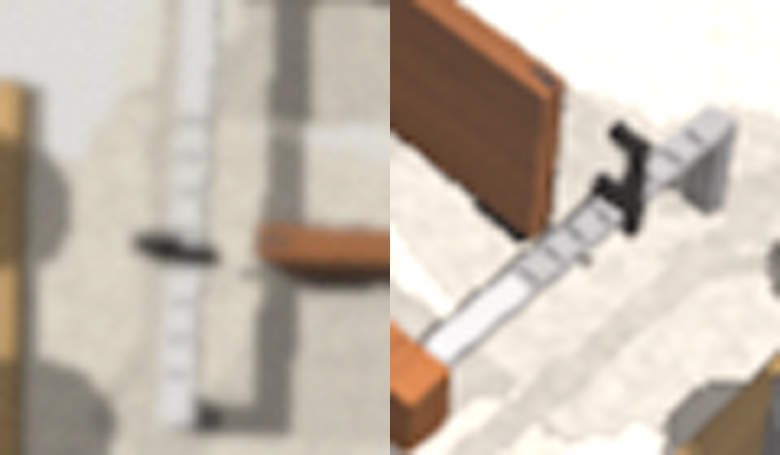

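The left half of the pair (top view) shows the foot board end at (275,238) almost level with the clip's top bar at (160,243). The right half (scene view) is consistent. I'll read the edges numerically from averaged pictures.

```bash
python3 - <<'E'
from h import *
np.set_printoptions(linewidth=220)
for n,(x0,x1,y0,y1) in(("top",(224,254,180,196)),("scene",(366,388,232,252))):
    a=np.mean([arm.get_image(n).astype(float) for _ in range(8)],0)
    np.save(f"m_{n}.npy",a)
    print(n,"cols",x0,"..");
    for ch in (0,2):
        print("ch",ch)
        for v in range(y0,y1): print(v,' '.join(f"{int(k):3d}" for k in a[v,x0:x1,ch]))
E
```

```text
top cols 224 ..
ch 0
180 154 154 154 150 144 141 144 148 149 148 147 142 138 145 150 152 153 155 156 156 147 128 108  99  98  98 100 116 140 152
181 155 156 155 150 143 140 144 150 154 154 153 146 137 143 150 152 153 155 156 154 145 122 103  98  98  98  99 115 138 149
182 154 154 154 152 145 142 145 152 154 157 156 148 137 143 151 154 154 153 153 152 142 119 102  98  97  97  99 113 136 147
183 152 152 154 152 146 143 144 150 154 156 155 148 140 144 151 153 152 151 150 149 138 118 102  98  98  97  98 111 130 139
184 150 150 148 144 137 134 136 141 145 147 148 145 138 145 152 153 153 151 151 146 133 116 106 103 101 101 102 108 120 126
185 149 139 129 122 116 113 114 121 126 134 139 136 132 143 152 154 154 154 153 145 127 112 106 104 105 108 110 113 117 119
186 145 125 101  88  82  80  81  86 101 120 130 127 125 138 150 154 156 155 154 143 120 102  97  98 100 106 112 116 117 118
187 144 117  84  62  54  52  51  54  73  95 104 103 104 119 139 151 156 156 153 140 116 100  98  98  99 103 111 116 116 117
188 146 125  99  76  58  44  40  40  49  62  68  69  72  90 120 144 154 156 152 140 117
[... 5901 characters left out ...]
 147 148 149 151 133  81  53 103 147 158 156 161 169 164
245  39  40  42  43  53 119 150 146 145 147 149 152 112  27  33  50  95 130 153 161 159 158
246  39  41  44  43  52 120 154 151 147 146 148 153 128  67  31  35  43  70 111 150 163 152
247  39  42  44  43  62 123 155 154 151 148 148 151 146 118  69  39  37  35  56 112 138 142
248  39  42  45  42  69 125 152 153 152 149 149 151 151 145 119  71  32  33  64 113 126 120
249  39  43  45  41  83 132 149 148 150 149 150 151 150 152 138  87  30  32  79 132 144 133
250  39  42  45  41  92 138 147 146 147 150 153 153 152 153 139  88  30  30 102 146 151 150
251  39  42  45  38  88 137 149 146 147 150 138 115 123 146 131  71  31  31  95 141 150 149
```

```bash
python3 - <<'E'
from h import *
S,T=cam("scene"),cam("top")
for yaw in(-.04,-.045,-.05):
    xx=np.array((np.cos(yaw),np.sin(yaw)))
    f=lambda C,P:np.array([xx@ray(C,p,.085)[:2] for p in P])
    foot=f(S,[(366,232.9),(367,233.5),(368,234.16),(369,234.9),(370,235.73)])+.006
    clip=f(S,[(380,243.35),(381,244.1),(382,245),(383,245.55),(384,246.25)])+.003
    ft=f(T,[(248,183.65),(252,184.),(253,184.25)])-.006
    ct=f(T,[(227,185.75),(229,185.55),(230,185.55)])-.003
    print(yaw,foot.round(4),clip.round(4),"scene need",(foot.mean()-clip.mean()).round(4),"top",ft.round(4),ct.round(4),(ft.mean()-ct.mean()).round(4))
E
```

```text
-0.04 [0.5581 0.5579 0.5577 0.5578 0.558 ] [0.5561 0.5562 0.5566 0.5562 0.5562] scene need 0.0017 top [0.557  0.5565 0.5561] [0.5543 0.5548 0.5549] 0.0019
-0.045 [0.5573 0.557  0.5569 0.5569 0.5572] [0.555  0.5551 0.5555 0.5551 0.5551] scene need 0.0019 top [0.5562 0.5557 0.5552] [0.5532 0.5538 0.5538] 0.0021
-0.05 [0.5564 0.5562 0.556  0.556  0.5563] [0.554  0.554  0.5544 0.554  0.554 ] scene need 0.0021 top [0.5553 0.5549 0.5544] [0.5521 0.5527 0.5528] 0.0024
```

>>> send_rows(
  series=[0,-0.025,0,0,0,0,-1,0.05,0,0,0,0,0,-1,0.1,0,0,0,0,0,-1,0.1,0,0,0,0,0,-1,0.1,0,0,0,0,0,-1,0.1,0,0,0,0,0,-1,0.1,0,0,0,0,0,-1,0.1,0,0,0,0,0,-1,0.1,0,0,0,0,0,-1],
  grip_force=12,
)

```text
time: 15.48
ee_pos: [0.5528, 0.0016, 0.0555]
orientation: [2.268, 2.169, -0.0]
force: [2.9, -19.1, -0.2]
opening: 0.0119
grip_force: 12.5
```

>>> send_rows(
  series=[0.08,0,0,0,0,0,-1,0.08,0,0,0,0,0,-1,0.08,0,0,0,0,0,-1,0.06,0,0,0,0,0,-1],
)

```text
time: 15.98
ee_pos: [0.5542, 0.0254, 0.0556]
orientation: [2.268, 2.168, 0.0]
force: [4.6, -20.2, 0.4]
opening: 0.0122
grip_force: 13.4
```

>>> send_rows(
  series=[0.03,0,0,0,0,0,-1,0.03,0,0,0,0,0,-1],
)

```text
time: 16.23
ee_pos: [0.5544, 0.03, 0.0556]
orientation: [2.268, 2.168, 0.0]
force: [5.5, -20.7, 0.4]
opening: 0.0122
grip_force: 13.6
```

>>> send_rows(
  series=[0.025,0,0,0,0,0,-1,0.025,0,0,0,0,0,-1],
)

```text
time: 16.48
ee_pos: [0.5546, 0.033, 0.0556]
orientation: [2.267, 2.168, -0.001]
force: [4.8, -42.7, 0.0]
opening: 0.012
grip_force: 22.7
```

```bash
python3 - <<'E'
from h import *
s=arm.read_state();print(s["time"],s["ee_pos"],s["force"])
C=cam("top");a=arm.get_image("top");b=arm.get_image("scene")
pin=np.array((.6211,.0265))
for an in(.3,.4,.5):
    d=-.141*np.array((np.cos(-.045+an),np.sin(-.045+an)));d=np.array((-.141*np.cos(an),.141*np.sin(an)));c,q=np.cos(-.045),np.sin(-.045)
    w=np.r_[pin+[c*d[0]-q*d[1],q*d[0]+c*d[1]],.103];print(an,w,proj(C,w),proj(cam("scene"),w))
o=np.zeros((500,800,3),np.uint8)
o[:,:400]=cv2.resize(a[120:245,225:325],(400,500),interpolation=cv2.INTER_CUBIC)[:,:,::-1]
o[:,400:]=cv2.resize(b[165:290,310:410],(400,500),interpolation=cv2.INTER_CUBIC)[:,:,::-1]
cv2.imwrite("pics/last.png",cv2.convertScaleAbs(o,alpha=1.3))
E
```

```text
16.475 [0.55463358 0.03300754 0.05562517] [ 4.83980917e+00 -4.27225637e+01  6.63950187e-03]
0.3 [0.48840836 0.07418573 0.103     ] [282.68259595 221.08215511] [363.03772782 197.2742728 ]
0.4 [0.4938319  0.08719456 0.103     ] [276.38368637 218.53141048] [365.79599843 201.06932337]
0.5 [0.50052705 0.09959695 0.103     ] [270.38354304 215.36580822] [368.05664805 205.08254292]
```

>>> send_rows(
  series=[-0.012,-0.01,0,0,0,0,-1,0,0,0,0,0,0,-1,0,0,0,0,0,0,-1],
)

```text
time: 16.95
ee_pos: [0.554, 0.033, 0.0556]
orientation: [2.268, 2.168, 0.001]
force: [6.7, -21.8, -0.4]
opening: 0.0123
grip_force: 16.8
```

```bash
python3 - <<'E'
from h import *
s=arm.read_state();print(s["time"],s["ee_pos"],s["force"],s["grip_force"])
I={n:np.mean([arm.get_image(n).astype(float) for _ in range(8)],0) for n in("top","scene")}
o=np.zeros((500,800,3),np.uint8)
o[:,:400]=cv2.resize(I["top"][120:245,225:325],(400,500),interpolation=cv2.INTER_CUBIC).clip(0,255)[:,:,::-1]
o[:,400:]=cv2.resize(I["scene"][165:290,310:410],(400,500),interpolation=cv2.INTER_CUBIC).clip(0,255)[:,:,::-1]
cv2.imwrite("pics/last.png",cv2.convertScaleAbs(o,alpha=1.3))
for v in range(181,196): print(v,' '.join(f"{int(k):3d}" for k in I["top"][v,244:258,2]))
print()
for v in range(231,243): print(v,' '.join(f"{int(k):3d}" for k in I["scene"][v,362:374,2]))
for n in I:np.save(f"f_{n}.npy",I[n])
E
```

```text
16.95 [0.55395378 0.03299688 0.05557872] [  6.69931203 -21.83373729  -0.44646183] 16.756677503872197
181 127 115  94  76  65  73 101 120 127 130 130 130 130 130
182 125 115  96  77  65  72  95 117 126 128 128 129 128 129
183 115 109  95  78  66  69  91 113 123 126 126 127 128 127
184  94  95  88  75  65  69  88 110 122 124 125 126 125 125
185  74  77  74  68  63  69  85 107 119 122 122 123 123 122
186  63  64  63  60  60  66  80 101 115 120 121 121 121 121
187  61  59  57  55  55  59  71  89 107 116 119 119 118 119
188  61  58  54  53  52  53  61  76  96 110 115 116 117 117
189  61  58  56  52  49  49  53  67  86 103 110 114 114 115
190  65  61  56  52  49  47  48  60  78  92 102 107 109 112
191  69  65  60  54  50  46  46  54  71  82  89  95 102 106
192  73  68  64  57  51  45  44  51  65  75  80  85  92  99
193  82  73  66  61  56  48  43  48  62  72  76  77  83  89
194  86  77  70  65  61  53  46  47  61  71  74  75  76  80
195  88  80  73  67  63  57  48  48  58  69  73  74  74  74

231  52  49  63 111 161 178 172 170 171 170 170 171
232  54  53  50  54 100 144 167 175 173 170 169 171
233  53  55  54  52  48  78 125 164 179 174 172 171
234  44  52  55  55  50  53  70 112 148 167 176 172
235  37  42  50  55  53  56  60  62  83 120 159 174
236  37  36  40  47  53  56  57  59  59  64 123 166
237  38  37  37  39  44  51  55  56  61  51 102 157
238  38  37  38  38  38  42  50  56  54  41  97 155
239  37  38  37  38  38  37  41  48  46  37 116 165
240  37  37  38  38  38  38  38  41  42  37 130 175
241  38  38  37  38  38  38  38  42  42  44 133 175
242  38  38  38  38  38  38  39  41  41  51 126 170
```

View pics/last.png

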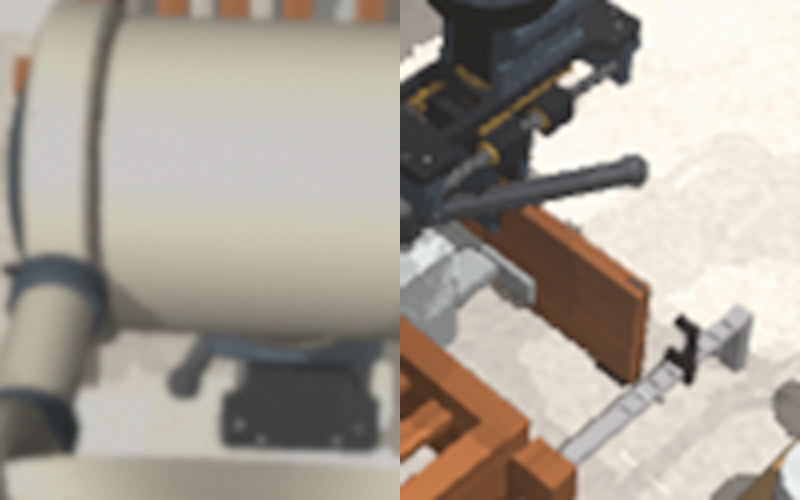

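The lever tip is at (271,215) in the top image, where I predicted it for +0.5 rad. The scene half shows the foot board beside the clip. Final levelness check from the scene edges.

```bash
python3 - <<'E'
from h import *
S=cam("scene");xx=np.array((np.cos(-.045),np.sin(-.045)))
f=lambda P:np.array([xx@ray(S,p,.085)[:2] for p in P])
foot=f([(365,231.),(366,231.8),(367,232.5),(368,233.25),(369,234.),(370,234.55)])+.006
clip=f([(380,243.35),(381,244.1),(382,245),(383,245.55),(384,246.25)])+.003
print(foot.round(4),(foot.mean()-clip.mean()).round(4))
I=np.load("f_scene.npy")
for v in range(240,250): print(v,' '.join(f"{int(k):3d}" for k in I[v,376:388,0]))
E
```

```text
[0.5546 0.5548 0.5548 0.5548 0.5549 0.5545] -0.0004
240 191 192 193 195 194 195 194 194 194 195 194 195
241 187 187 189 193 196 196 194 194 194 194 194 195
242 184 186 187 189 191 194 196 195 194 194 194 195
243 185 189 192 167 139 173 198 196 194 195 195 195
244 189 192 168 101  57 120 176 196 196 195 195 196
245 190 186 130  25  32  57 111 156 185 197 197 193
246 174 172 139  72  32  36  44  80 129 178 192 174
247 161 165 160 128  76  40  37  35  70 134 154 145
248 163 165 166 159 131  77  34  34  75 123 130 120
249 164 165 165 166 151  95  33  34  83 135 146 134
```

```bash
python3 - <<'E'
from h import *
S=cam("scene");I=np.load("f_scene.npy")
p=proj(S,(.5138,.309,.122));x,y=p.astype(int)
w=I[y-25:y+25,x-25:x+25];m=(w[:,:,0]-w[:,:,2]>50);v,u=np.nonzero(m[8:42,8:42]);print(p,(u.mean()+8+x-25,v.mean()+8+y-25),m.sum())
print(arm.read_state()["time"],arm.job_done())
E
```

```text
[441.47807423 250.23747622] (np.float64(438.2130325814536), np.float64(246.84711779448622)) 589
the job is handed in; nothing more can be done
17.75 None
```

The job is handed in at 17.75 s. The jar was set down and released midway between the tins. The leg is held level with the clip, within about 0.5 mm by my measurement, and the lever is closed against its stop. I did not look closely at the jar, tins, bowl or ramekin again before handing in, only made a rough colour check for the jar's cork lid.

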